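# Clamp a heat sink in the cam fixture

## Robot

A 6-joint arm with a two-finger parallel gripper is mounted at the origin on a cart in front of the work surface, level with it; the furniture and walls round the work are solid. World frame = base frame: x ahead of the robot, y to its left, z up, the work surface at z = 0. Lengths are in m, angles in rad, forces in N, time in s.
With the tool pointing down it reaches from about 0.35 to 0.85 m from the base axis. Payload 8.1 kg.
Tool frame: the origin (TCP) lies between the finger pads; the fingertips stand 11 mm ahead of it and the grasp point (between the pads) lies 8 mm behind it; z points along the fingers, y is the line along which they close (so a half turn about z gives the same grasp; the last joint's range is limited). The gripper opens to 93 mm and grips with 3 to 60 N. Pads are 15 mm wide; open, the fingers measure 128 mm over their backs; the gripper's body (75 mm by 188 mm) begins 65 mm behind the grasp point.
Start: joints at [-1.352, 0.13, 1.488, -0, 1.523, -0.085], TCP at [0.18, -0.573, 0.23] pointing down, gripper open.
Joint ranges: [-2.96, 2.96], [-0.89, 2.26], [0.02, 2.5], [-1.34, 4.48], [0, 2.73], [-2.66, 2.66]. Speed limits (rad/s): [2.39, 2.39, 2.79, 3.14, 3.14, 3.14].

## Interface

Orientations are given as a 3x3 rotation matrix whose columns are the frame's x, y, z axes.
In Python, from rig import state, get_image, get_calibration, job_done gives the robot as it stands. The module is installed in compiled form; this text tells all that it offers.
- The arm moves only by the tool arm_command, never from a script. Its argument "moves" is a list of rows, each an object of numbers: "dx", "dy", "dz": the shift along the world's x, y, z normalised to -1 to 1, where 1 is 20 cm; "ax", "ay", "az": the turn, a rotation vector about the world's x, y, z normalised to -1 to 1, where 1 is 1.5 rad; "grip": the gripper's target within -1 to 1 (shut at 1, half-way at 0, fully open at -1). In form: [{"dx": .., "dy": .., "dz": .., "ax": .., "ay": .., "az": .., "grip": ..}, ...]. A call has 1 to 8 rows; each row is the pose to reach, as a shift and turn from the pose commanded when the call began; what a row does not reach only later rows make up. A row lasts 1/10 s, in which the tool goes at most 50 mm and 8.59 degrees, less where a joint would pass 70% of its speed; a pose out of reach is approached as far as the arm can. A call with a number of a shift or a turn outside -1 to 1 is refused whole. A call with a gripper value outside its range is refused whole. The fingers move at their own pace and stop on an object; the grip force is fixed at half the most. Time passes only in rows, so rows that repeat a pose let the fingers close. It gives the time, the measured TCP pose, the force, the opening and the grip force at its end, in the units of the state.
- state(): the state, without advancing time (a new reading comes with each control period).
- get_image(name): name is "side" or "top" or "wrist"; returns the picture (420x560x3 uint8, red, green, blue); there is no depth.
- get_calibration(name): a dict with "K" (3x3 intrinsics, pixels), "R" (3x3) and "t" (3): a world point X has camera coordinates R X + t; the wrist camera has in their place "mount" (4x4, takes a point from camera to tool coordinates, whose origin is the TCP and whose axes are the flange's). Camera axes: x right, y down, z forward; pixel columns grow to the right and rows downward; lengths in m; the calibration is good to about 2 mm. A picture is of the moment at which its call begins: read the wrist's pose just before it. get_calibration takes no time and is no camera call.
- job_done(): hands the job in; it is judged then, once.
The state is a dict: "time": time; "joints": joint angles; "dq": joint speeds; "joint_torque": joint torques, N m; "tool_pos": TCP position; "tool_rot": TCP orientation; "ft_force": force on the tool from outside, world axes, zero at the start; "torque": the same for the moment, N m; "opening": finger opening in m; "gripper_force": force on a finger pad.
Only numpy, scipy, OpenCV 4.12 (cv2) and the standard library are available. Lean on these libraries where they do the work, as an engineer would, in place of code of your own. Each camera call takes 0.05 s, during which the arm holds its last target. There are 200 camera calls.

## Task

Stand the loose heat sink in the nest of the cam clamp, between the jaw and the fixed stop, and let go of it. Then turn the crank anticlockwise by feel, holding its grip lightly (15 to 20 N of grip) and not forcing it, until the follower rests in the cam's flat dwell and the jaw stays clamped by itself, and let go. Leave the things lying around the clamp where they are.

Things in the scene. Friction and masses are not known exactly. Their poses are not given: they have to be found in the camera images.
- fixture: Bench cam clamp, fixed to the desk: aluminium plate 246 x 100 x 10 mm. Origin on the desk top under the upright camshaft; z up; x runs along the plate from camshaft to fixed stop (plate x = -51 to 195, y = -50 to 50 mm). Cam below a grey sheet guard (86 x 100 mm, top z = 43). The cam drives a roller plunger along +x; a sprung jaw on it grips the work against the stop.
- nest (a point): Middle of the nest floor (plate top, z = 10 mm; clamp x = 132, y = 0), axes as the clamp's. The nest is 76 mm long, from the open jaw's face (38 mm to -x) to the fixed stop's face (38 mm to +x; stop 50 mm wide, top 30 mm above the floor). Two lips beside it, inner faces at y = -18 and 18 mm, 60 mm long, 4 mm thick, 6 mm high. Jaw top 28 mm above the floor.
- cam_mid (a point): Centre of the plate cam on the camshaft's axis, z = 26 mm, axes as the clamp's. Cam outline: base circle of radius 21 mm, two straight flanks and one 12 mm wide flat (the dwell) 30 mm from the axis. The roller (radius 8 mm) touches it on the +x side. From the foot of the flank to the flat's near edge are about 0.82 rad of turning, to the middle of the flat 1.01 rad, to its far edge 1.21 rad.
- heat_sink: The loose black finned heat sink, standing on the desk: 31 x 70 x 40 mm (x, y, z), 0.14 kg. Origin at the centre of its underside. Its solid body runs from x = -11 to 17 mm (28 mm thick, middle at x = +3 mm) and y = -35 to 35 mm; take it across its thickness. In the nest it stands upright with its 70 mm length along the clamp's x, either way round.
- jaw: Moving jaw: steel block 9 mm thick, 36 mm wide. Its frame lies on the clamp's frame while open and moves along the clamp's +x. It stops at 6 mm, when the work is gripped, still well before the dwell; then only its spring (2 N/mm, 2 N preload) is compressed. Plunger travel is 9 mm at the flat's middle, 9.6 mm at its edges, and falls to 0 past the flat. In the dwell the jaw presses with about 8 N.
- crank: Crank arm with grip and cam. Origin on the camshaft's axis at the desk top, z up, x along the arm to the grip. Starts 1.40 to 1.50 rad anticlockwise of the clamp's x; turns anticlockwise (from above) to a hard stop past the dwell, 4.1 to 4.2 rad on. The cam is clamped on the shaft at an angle that varies and is not reported: the flat's middle comes after 1.1 to 3.6 rad of turning.
- grip_mid (a point): Middle of the upright revolving grip (20 mm thick, z = 61 to 103), at z = 84 mm, 55 mm from the camshaft; arm top z = 60. Load here: none on the base circle, backward push growing to 4-12 N on the flank, falling to about nothing at the flat's near edge, rising to 2-5 N before its far edge. Let go on the flank it turns back; on the flat it stays. Squeeze of both fingers plus push: under 60 N.
- capacitor_a: Bystander: standing blue capacitor, 35 mm diameter, 60 mm high; origin at the centre of its underside. Leave it alone.
- fuse_box: Bystander: small white carton, 30 x 50 x 18 mm; origin at the centre of its underside. Leave it alone.
- pcb_module: Bystander: green circuit board with parts, 52 x 75 x 20 mm; origin at the centre of its underside. Leave it alone.
Things that resemble listed ones, but are neither listed nor needed, are in the scene too. Leave any red look-alike of the heat_sink alone.

How it is judged:
On the way:
1. the heat sink stands in the nest, let go, with the jaw still open (z of heat_sink in the frame of fixture below 0.0125 m and x of heat_sink in the frame of fixture between 0.125 and 0.139 m and y of heat_sink in the frame of fixture between -0.012 and 0.012 m and angle between heat_sink's own z axis and vertical below 0.08 rad and contact force between the fingers and heat_sink below 0.1 N and contact force between jaw and heat_sink below 3 N and x of jaw in the frame of fixture below 0.002 m), for 0.2 s.
At the end, for the whole second after the job is handed in: The heat sink stands upright on the nest's floor, square to the clamp within 0.1 rad and home against the stop (origin at clamp x 131 to 139 mm, y within 12 mm); the jaw presses on it with over 5 N by itself, jaw and crank at rest with the roller on the cam's flat (contact force between jaw and heat_sink above 5 N and linear speed of jaw below 0.01 m/s and angular speed of crank below 0.1 rad/s and z of heat_sink in the frame of fixture below 0.0125 m and x of heat_sink in the frame of fixture between 0.131 and 0.139 m and y of heat_sink in the frame of fixture between -0.012 and 0.012 m and angle between the y axis of heat_sink and the x axis of fixture, either way round below 0.1 rad and angle between heat_sink's own z axis and vertical below 0.08 rad); the robot touches nothing.
It fails at once if squeezing and pushing the crank together exceed 60 N (contact force between the fingers and crank above 60 N).
It fails at once if a bystander is moved by more than 20 mm (distance of any of capacitor_a, fuse_box, pcb_module from where it was at the start of the episode above 0.02 m).
It also fails if it takes over 72 s, if anything falls off the work surface, if the arm or the gripper's body presses on something with over 40 N, if the wrist force passes 120 N, or if a joint passes its speed limit or range.

## Working session

There is one attempt and no reset: what is moved stays moved. The work goes in short steps, Python scripts to look and compute and a tool call to move; the robot and the scene stay as the last step left them, time stands still between calls to the robot, and variables do not carry over. Pictures are saved under pics/ and viewed, at most 10 in all, crops included, and the job is handed in when it is done.

Besides the shell and the picture viewer there is one more tool, called after "Call:" by a JSON object that holds its "name" and its "arguments", one argument or row to a line. arm_command: Moves the arm, as the interface text tells. Scaled input: -1 to 1 covers 20 cm each way for a shift and 1.5 rad each way for a turn. Its arguments: {"type":"object","properties":{"moves":{"type":"array"}},"required":["moves"]}

```bash
mkdir -p pics
python3 - <<'E'
from rig import *
import cv2, numpy as np
a=get_image("top");b=get_image("side")
for n,i in(("top",a),("side",b)): cv2.imwrite(f"pics/{n}0.png",i[:,:,::-1])
for n in("top","side","wrist"):
    c=get_calibration(n);print(n,{k:np.round(v,4).tolist() for k,v in c.items()})
s=state();print({k:np.round(v,3).tolist() for k,v in s.items()})
E
```

```text
top {'K': [[425.3949, 0.0, 272.5444], [0.0, 425.3949, 207.1052], [0.0, 0.0, 1.0]], 'R': [[-0.0086, -0.9999, 0.0136], [-0.9831, 0.006, -0.1831], [0.183, -0.015, -0.983]], 't': [-0.0196, 0.5369, 1.0453]}
side {'K': [[538.605, 0.0, 284.8791], [0.0, 538.605, 212.2307], [0.0, 0.0, 1.0]], 'R': [[0.9998, 0.0191, -0.0025], [0.0104, -0.6432, -0.7656], [-0.0163, 0.7655, -0.6433]], 't': [-0.5086, 0.0592, 1.3069]}
wrist {'K': [[337.6089, 0.0, 281.9987], [0.0, 337.6089, 214.8295], [0.0, 0.0, 1.0]], 'mount': [[0.0005, -0.9681, -0.2507, 0.0689], [1.0, 0.0003, 0.0007, -0.0004], [-0.0007, -0.2507, 0.9681, -0.1551], [0.0, 0.0, 0.0, 1.0]]}
{'time': 0.1, 'joints': [-1.352, 0.131, 1.489, 0.0, 1.523, -0.085], 'dq': [0.001, 0.001, -0.002, -0.0, 0.0, -0.0], 'joint_torque': [0.001, -56.134, -49.309, 0.077, 0.029, -0.0], 'tool_pos': [0.179, -0.572, 0.229], 'tool_rot': [[0.954, 0.299, -0.0], [0.299, -0.954, 0.002], [0.0, -0.002, -1.0]], 'ft_force': [0.427, 0.026, -0.924], 'torque': [-0.013, 0.014, -0.04], 'gripper_force': 0.0, 'opening': 0.093}
```

View pics/top0.png

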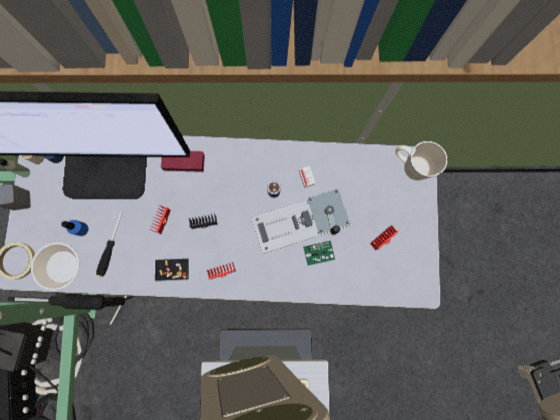

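View pics/side0.png

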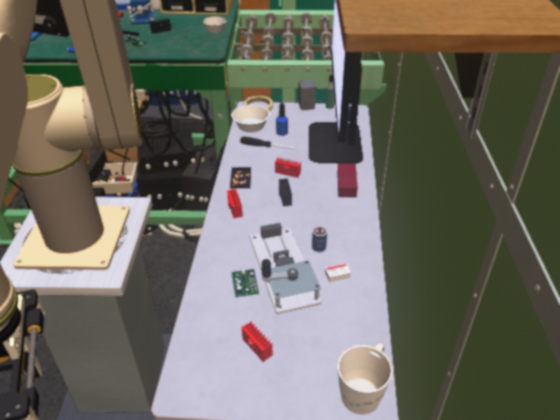

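The top view shows these heat-sink candidates: black at (203,221), and red look-alikes at (160,218), (221,270) and (384,238). I choose the black one. The clamp has its camshaft at about (330,212), its grip at (335,230) and its stop at (263,232). Bystanders are the capacitor (274,188), fuse box (307,176) and PCB (319,253).

```bash
cat > h.py <<'E'
import numpy as np, cv2
from rig import *
def cam(n,s=None):
    c=get_calibration(n)
    if n!="wrist": return c["K"],c["R"],c["t"]
    s=s or state(); T=np.eye(4);T[:3,:3]=s["tool_rot"];T[:3,3]=s["tool_pos"]
    M=np.linalg.inv(T@c["mount"]);return c["K"],M[:3,:3],M[:3,3]
def plane(c,uv,z):
    K,R,t=c;uv=np.atleast_2d(uv).astype(float)
    d=np.c_[uv,np.ones(len(uv))]@np.linalg.inv(K).T@R;o=-R.T@t
    return o+d*((z-o[2])/d[:,2])[:,None]
def proj(c,X):
    K,R,t=c;p=(np.atleast_2d(X)@R.T+t)@K.T;return p[:,:2]/p[:,2:]
def snap(n,f):
    s=state();i=get_image(n)[:,:,::-1].copy();cv2.imwrite(f"pics/{f}.png",i)
    return cam(n,s),i
E
python3 - <<'E'
from h import *
np.set_printoptions(precision=3,suppress=True)
c=cam("top")
for n,p,z in(("sink",(203,221),.03),("shaft",(330,212),.055),("grip",(335,230),.1),("stop",(263,232),.04),("cap",(274,188),.06),("fuse",(307,176),.018),("pcb",(319,253),.02),("r1",(160,218),.03),("r2",(221,270),.03)):
    print(n,plane(c,p,z)[0])
i=cv2.imread("pics/top0.png");cv2.imwrite("pics/crop.png",cv2.resize(i[160:290,140:360],None,fx=3.6,fy=3.6,interpolation=cv2.INTER_CUBIC))
E
```

```text
sink [0.505 0.157 0.03 ]
shaft [ 0.522 -0.17   0.055]
grip [ 0.47  -0.174  0.1  ]
stop [0.474 0.001 0.04 ]
cap [ 0.585 -0.028  0.06 ]
fuse [ 0.627 -0.117  0.018]
pcb [ 0.42  -0.144  0.02 ]
r1 [0.513 0.269 0.03 ]
r2 [0.378 0.109 0.03 ]
```

View pics/crop.png

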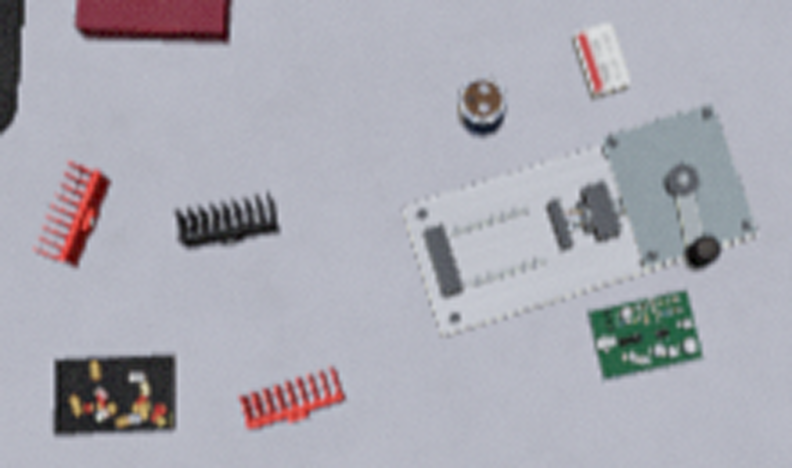

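The crop confirms it: the black sink stands with its fins toward +x, and the three others are red. I'm moving the wrist camera over the clamp.

Call:
{"name": "arm_command", "arguments": {
  "moves": [
    {"dx": 0.8, "dy": 1, "az": 0.5, "dz": 0.1, "grip": -1},
    {"dx": 0.8, "dy": 1, "az": 0.5, "dz": 0.1, "grip": -1},
    {"dx": 0.8, "dy": 1, "az": 0.5, "dz": 0.1, "grip": -1},
    {"dx": 0.8, "dy": 1, "az": 0.5, "dz": 0.1, "grip": -1},
    {"dx": 0.8, "dy": 1, "az": 0.5, "dz": 0.1, "grip": -1},
    {"dx": 0.8, "dy": 1, "az": 0.5, "dz": 0.1, "grip": -1}
  ]
}}

```text
invalid input
```

Call:
{"name": "arm_command", "arguments": {
  "moves": [
    {"dx": 0.75, "dy": 1, "az": 0.5, "grip": -1},
    {"dx": 0.75, "dy": 1, "az": 0.5, "grip": -1},
    {"dx": 0.75, "dy": 1, "az": 0.5, "grip": -1},
    {"dx": 0.75, "dy": 1, "az": 0.5, "grip": -1},
    {"dx": 0.75, "dy": 1, "az": 0.5, "grip": -1},
    {"dx": 0.75, "dy": 1, "az": 0.5, "grip": -1}
  ]
}}

```text
invalid input
```

Call:
{"name": "arm_command", "arguments": {
  "moves": [
    {"dy": 0.5, "grip": -1},
    {"dy": 0.5, "grip": -1},
    {"dy": 0.5, "grip": -1},
    {"dy": 0.5, "grip": -1},
    {"dy": 0.5, "grip": -1}
  ]
}}

```text
invalid input
```

Run:
```python
from h import *
s=state();print(s['time'],s['tool_pos'],s['tool_rot'],s['joints'])
snap("wrist","w1")
```

```text
0.1 [ 0.17941619 -0.57203889  0.22871456] [[ 9.54209652e-01  2.99138489e-01 -3.24593233e-04]
 [ 2.99138615e-01 -9.54208304e-01  1.61314044e-03]
 [ 1.72822836e-04 -1.63637255e-03 -9.99998646e-01]] [-1.35239666e+00  1.31086359e-01  1.48912915e+00  3.26698522e-05
  1.52302229e+00 -8.53918720e-02]
```

View pics/w1.png

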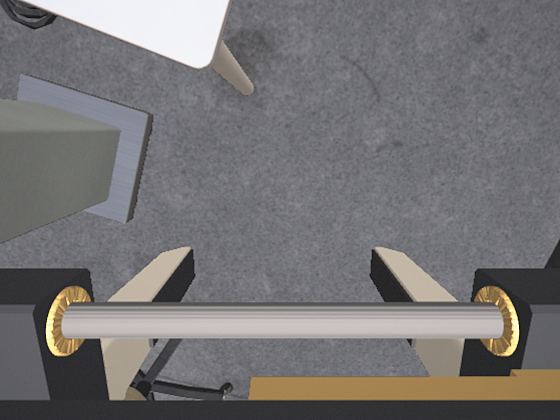

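The wrist view shows floor only. The gripper hides the rows below about 250, so I should look ahead of the TCP along tool +x. The moves were refused, so I'll send all the keys.

Call:
{"name": "arm_command", "arguments": {
  "moves": [
    {"dx": 0.8, "dy": 1, "dz": 0.1, "ax": 0, "ay": 0, "az": 0.5, "grip": -1},
    {"dx": 0.8, "dy": 1, "dz": 0.1, "ax": 0, "ay": 0, "az": 0.5, "grip": -1},
    {"dx": 0.8, "dy": 1, "dz": 0.1, "ax": 0, "ay": 0, "az": 0.5, "grip": -1},
    {"dx": 0.8, "dy": 1, "dz": 0.1, "ax": 0, "ay": 0, "az": 0.5, "grip": -1},
    {"dx": 0.8, "dy": 1, "dz": 0.1, "ax": 0, "ay": 0, "az": 0.5, "grip": -1},
    {"dx": 0.8, "dy": 1, "dz": 0.1, "ax": 0, "ay": 0, "az": 0.5, "grip": -1}
  ]
}}

```text
time: 0.75
tool_pos: [0.3424, -0.3689, 0.2502]
tool_rot: [[0.486, 0.874, 0.002], [0.874, -0.486, 0.001], [0.001, 0.001, -1.0]]
ft_force: [-0.9, -1.5, 0.1]
opening: 0.0933
gripper_force: 0.0
```

Call:
{"name": "arm_command", "arguments": {
  "moves": [
    {"dx": 0.75, "dy": 0.9, "dz": 0.1, "ax": 0, "ay": 0, "az": 0.5, "grip": -1},
    {"dx": 0.75, "dy": 0.9, "dz": 0.1, "ax": 0, "ay": 0, "az": 0.5, "grip": -1},
    {"dx": 0.75, "dy": 0.9, "dz": 0.1, "ax": 0, "ay": 0, "az": 0.5, "grip": -1},
    {"dx": 0.75, "dy": 0.9, "dz": 0.1, "ax": 0, "ay": 0, "az": 0.5, "grip": -1},
    {"dx": 0.75, "dy": 0.9, "dz": 0.1, "ax": 0, "ay": 0, "az": 0.5, "grip": -1},
    {"dx": 0.75, "dy": 0.9, "dz": 0.1, "ax": 0, "ay": 0, "az": 0.5, "grip": -1},
    {"dx": 0.75, "dy": 0.9, "dz": 0.1, "ax": 0, "ay": 0, "az": 0.5, "grip": -1}
  ]
}}

```text
time: 1.45
tool_pos: [0.4895, -0.1925, 0.2692]
tool_rot: [[-0.23, 0.973, -0.001], [0.973, 0.23, -0.0], [0.0, -0.001, -1.0]]
ft_force: [0.2, -0.1, -0.6]
opening: 0.093
gripper_force: 0.0
```

Run:
```python
from h import *
s=state();print(s['time'],s['tool_pos'],s['tool_rot'],s['joints'])
snap("wrist","w2")
```

```text
1.45 [ 0.48950757 -0.19249027  0.26921677] [[-2.29950263e-01  9.73201940e-01 -9.28014950e-04]
 [ 9.73202382e-01  2.29950183e-01 -1.93362746e-04]
 [ 2.52162082e-05 -9.47610174e-04 -9.99999551e-01]] [-4.71736739e-01 -8.34288357e-02  1.63372417e+00 -5.94099349e-04
  1.59203610e+00 -7.03775726e-01]
```

View pics/w2.png

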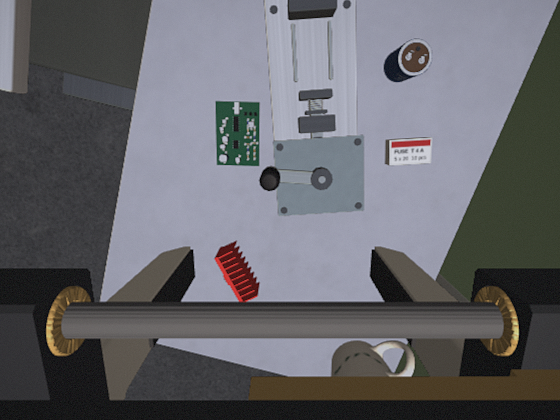

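w2 shows the clamp from its camshaft end: hub (321,179), grip (270,179), jaw (316,95) and stop (312,8). The PCB, capacitor and fuse box are clear of the crank's path. I'll move forward so that the nest and the sink are both in view.

Call:
{"name": "arm_command", "arguments": {
  "moves": [
    {"dx": 0, "dy": 0.55, "dz": -0.1, "ax": 0, "ay": 0, "az": 0, "grip": -1},
    {"dx": 0, "dy": 0.55, "dz": -0.1, "ax": 0, "ay": 0, "az": 0, "grip": -1},
    {"dx": 0, "dy": 0.55, "dz": -0.1, "ax": 0, "ay": 0, "az": 0, "grip": -1},
    {"dx": 0, "dy": 0.55, "dz": -0.1, "ax": 0, "ay": 0, "az": 0, "grip": -1}
  ]
}}

```text
time: 1.9
tool_pos: [0.4888, -0.0824, 0.2491]
tool_rot: [[-0.231, 0.973, -0.001], [0.973, 0.231, -0.0], [0.0, -0.001, -1.0]]
ft_force: [0.4, -0.4, -0.2]
opening: 0.0931
gripper_force: 0.0
```

Run:
```python
from h import *
s=state();print(s['time'],s['tool_pos'])
c,i=snap("wrist","w3");np.savez("w3.npz",*c)
cv2.imwrite("pics/w3b.png",cv2.resize(i[:270,130:480],None,fx=2.2,fy=2.2,interpolation=cv2.INTER_CUBIC))
```

```text
1.9 [ 0.4888073  -0.08238963  0.24908599]
```

View pics/w3b.png

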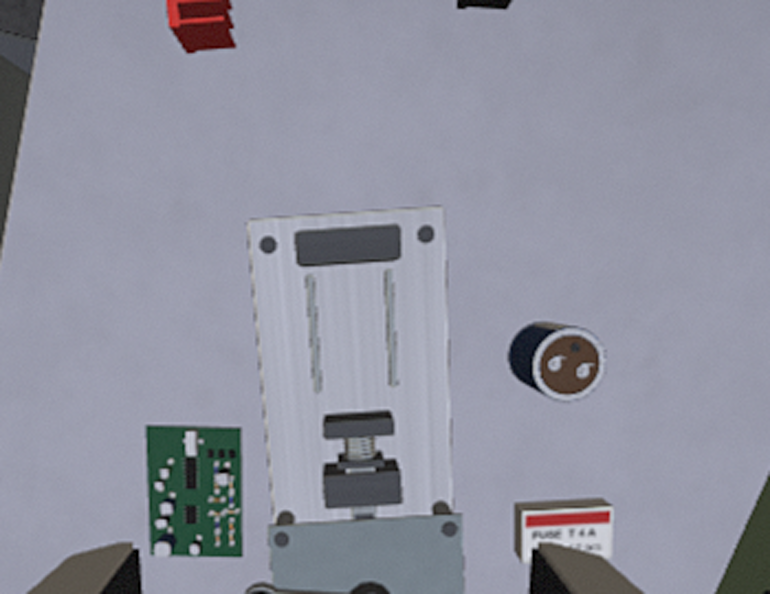

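The crop (scale 2.2, offset column 130) shows these points:
- Plate end corners at (247,220) and (442,207)
- Lips running (309,275)–(318,390) and (389,270)–(394,384)
- Stop top from (295,230) to (400,225), front edge around row 263
- Jaw edge at row 412
- Sink at the top edge, around (485,0)

Run:
```python
from h import *
from scipy.optimize import least_squares
np.set_printoptions(precision=4,suppress=True)
z=np.load("w3.npz");c3=(z['arr_0'],z['arr_1'],z['arr_2'])
P=[((247,220),195,50,10),((442,207),195,-50,10),((309,275),162,20,16),((318,391),102,20,16),((389,270),162,-20,16),((394,385),102,-20,16),
((295,231),None,25,40),((400,225),None,-25,40),((323,412),94,18,38),((393,410),94,-18,38),((270,526),None,50,43),((462,514),None,-50,43)]
W=np.array([plane(c3,(p[0]/2.2+130,p[1]/2.2),h/1e3)[0,:2] for p,x,y,h in P])*1e3
def f(q):
    e=np.array([np.cos(q[2]),np.sin(q[2])]);n=np.array([-e[1],e[0]])
    d=W-q[:2];return d@e,d@n
def r(q):
    a,b=f(q);return np.r_[[a[k]-p[1] for k,p in enumerate(P) if p[1] is not None],[b[k]-p[2] for k,p in enumerate(P)]]
s=least_squares(r,[522,-170,1.84]);print(s.x,np.round(s.fun,1));print(np.c_[f(s.x)])
q=s.x;np.save("clamp.npy",q)
e=np.array([np.cos(q[2]),np.sin(q[2])]);print("nest",q[:2]+132*e)
# shaft and grip from top image
t=cam("top")
print("shaft top",plane(t,(330,210.5),.065)[0],"grip",plane(t,(335,229),.103)[0])
# sink from top image: dark mask
i=cv2.imread("pics/top0.png");m=(i.max(2)<70).astype(np.uint8);m[:,:185]=0;m[:,222:]=0;m[:205]=0;m[235:]=0
print(cv2.minAreaRect(cv2.findNonZero(m)))
```

```text
[ 526.7651 -164.6353    1.8732] [-3.4 -4.   0.6  1.6  0.3  2.   2.1  0.7 -0.5  1.2  0.2  0.  -0.3  0.1
 -0.7  0.3 -0.4  0.7 -1.2  0.6]
[[191.5754  49.454 ]
 [190.9507 -48.7663]
 [162.6484  20.1611]
 [103.6474  20.0266]
 [162.283  -20.2716]
 [104.0469 -19.926 ]
 [182.6863  24.3229]
 [181.9468 -24.7357]
 [ 96.1246  17.5831]
 [ 94.7235 -17.2923]
 [ 39.9799  48.8204]
 [ 39.6655 -49.3762]]
nest [487.4534 -38.625 ]
shaft top [ 0.5243 -0.1691  0.065 ] grip [ 0.4718 -0.1739  0.103 ]
((202.8109588623047, 221.79876708984375), (9.055386543273926, 26.393136978149414), 83.6598129272461)
```

Call:
{"name": "arm_command", "arguments": {
  "moves": [
    {"dx": 0, "dy": 0.7, "dz": -0.1, "ax": 0, "ay": 0, "az": -0.05, "grip": -1},
    {"dx": 0, "dy": 0.7, "dz": -0.1, "ax": 0, "ay": 0, "az": -0.05, "grip": -1},
    {"dx": 0, "dy": 0.7, "dz": -0.1, "ax": 0, "ay": 0, "az": -0.05, "grip": -1},
    {"dx": 0, "dy": 0.7, "dz": -0.1, "ax": 0, "ay": 0, "az": -0.05, "grip": -1},
    {"dx": 0, "dy": 0.7, "dz": -0.1, "ax": 0, "ay": 0, "az": -0.05, "grip": -1}
  ]
}}

```text
time: 2.45
tool_pos: [0.49, 0.0562, 0.2298]
tool_rot: [[-0.157, 0.988, 0.0], [0.988, 0.157, -0.001], [-0.001, 0.0, -1.0]]
ft_force: [0.3, 0.4, -0.4]
opening: 0.0928
gripper_force: 0.0
```

Run:
```python
from h import *
s=state();print(s['time'],s['tool_pos'])
c,i=snap("wrist","w4");np.savez("w4.npz",*c)
cv2.imwrite("pics/w4b.png",cv2.resize(i[:270,200:440],None,fx=2.2,fy=2.2,interpolation=cv2.INTER_CUBIC))
```

```text
2.45 [0.48995503 0.0562182  0.22983783]
```

View pics/w4b.png

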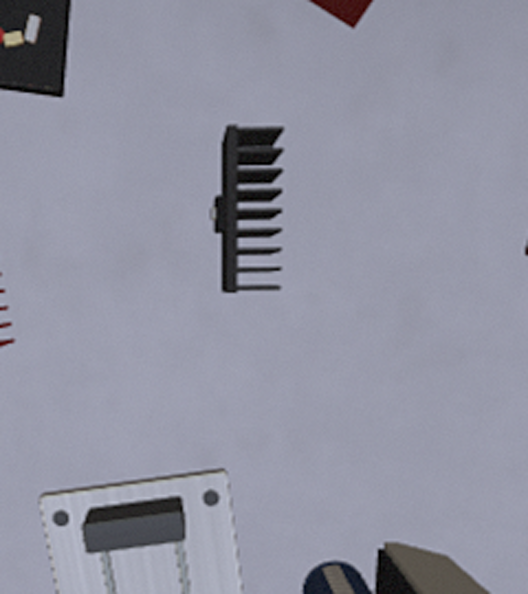

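In w4b the sink's top corners are (227,126), (284,128), (227,291) and (281,289). The boss is on the left and the fins point right (+x). The plate's end and the stop show at the bottom.

Run:
```python
from h import *
np.set_printoptions(precision=4,suppress=True)
z=np.load("w4.npz");c=(z['arr_0'],z['arr_1'],z['arr_2'])
px=lambda p:(p[0]/2.2+200,p[1]/2.2)
S=np.array([plane(c,px(p),.04)[0] for p in((227,126),(284,128),(227,291),(281,289))]);print(S)
print("mid",S.mean(0)); L=S[0]+S[1]-S[2]-S[3];print("len",np.hypot(*L[:2])/2,"ang",np.arctan2(L[1],L[0]),"thick",np.linalg.norm(S[1]-S[0]),np.linalg.norm(S[3]-S[2]))
B=plane(c,[px((228,293)),px((280,291))],.0)
q=np.load("clamp.npy");e=np.array([np.cos(q[2]),np.sin(q[2])]);n=np.array([-e[1],e[0]])
for p,h in(((41,496),10),((225,470),10),((88,505),40),((181,497),40),((86,552),10),((185,543),10)):
    d=plane(c,px(p),h/1e3)[0,:2]*1e3-q[:2];print(p,h,d@e,d@n)
# fuse box/hub from w2 not needed; hub & grip in w2
```

```text
[[0.4883 0.1908 0.04  ]
 [0.5125 0.1938 0.04  ]
 [0.5002 0.1232 0.04  ]
 [0.5241 0.1279 0.04  ]]
mid [0.5063 0.1589 0.04  ]
len 0.06775376245612147 ang 1.7442820416438576 thick 0.024425344921187944 0.024341901416046637
(41, 496) 10 192.19142611061872 48.130798838743196
(225, 470) 10 192.29321099685026 -49.43894930369503
(88, 505) 40 192.3241187448289 19.333171730589765
(181, 497) 40 189.84705663798627 -25.912858118724937
(86, 552) 10 157.96585873456732 30.200522726373833
(185, 543) 10 155.40400664328732 -23.08465252180416
```

Call:
{"name": "arm_command", "arguments": {
  "moves": [
    {"dx": 0.085, "dy": 0.515, "dz": -0.5, "ax": 0, "ay": 0, "az": 0.01, "grip": -1},
    {"dx": 0.085, "dy": 0.515, "dz": -0.5, "ax": 0, "ay": 0, "az": 0.01, "grip": -1},
    {"dx": 0.085, "dy": 0.515, "dz": -0.5, "ax": 0, "ay": 0, "az": 0.01, "grip": -1},
    {"dx": 0.085, "dy": 0.515, "dz": -0.5, "ax": 0, "ay": 0, "az": 0.01, "grip": -1},
    {"dx": 0.085, "dy": 0.515, "dz": -0.5, "ax": 0, "ay": 0, "az": 0.01, "grip": -1}
  ]
}}

```text
time: 3.0
tool_pos: [0.5067, 0.1587, 0.1291]
tool_rot: [[-0.171, 0.985, -0.002], [0.985, 0.171, -0.001], [-0.001, -0.002, -1.0]]
ft_force: [0.2, -1.0, 1.0]
opening: 0.0929
gripper_force: 0.0
```

Call:
{"name": "arm_command", "arguments": {
  "moves": [
    {"dx": 0, "dy": 0, "dz": -0.2, "ax": 0, "ay": 0, "az": 0, "grip": -0.2},
    {"dx": 0, "dy": 0, "dz": -0.4, "ax": 0, "ay": 0, "az": 0, "grip": -0.2},
    {"dx": 0, "dy": 0, "dz": -0.535, "ax": 0, "ay": 0, "az": 0, "grip": -0.2},
    {"dx": 0, "dy": 0, "dz": -0.535, "ax": 0, "ay": 0, "az": 0, "grip": -0.1},
    {"dx": 0, "dy": 0, "dz": -0.535, "ax": 0, "ay": 0, "az": 0, "grip": 0}
  ]
}}

```text
time: 3.5
tool_pos: [0.508, 0.1591, 0.0245]
tool_rot: [[-0.17, 0.985, 0.002], [0.985, 0.17, 0.0], [-0.0, 0.002, -1.0]]
ft_force: [1.6, 0.2, 0.2]
opening: 0.0575
gripper_force: 0.0
```

Call:
{"name": "arm_command", "arguments": {
  "moves": [
    {"dx": 0, "dy": 0, "dz": 0, "ax": 0, "ay": 0, "az": 0, "grip": 0.42},
    {"dx": 0, "dy": 0, "dz": 0, "ax": 0, "ay": 0, "az": 0, "grip": 0.42},
    {"dx": 0, "dy": 0, "dz": 0, "ax": 0, "ay": 0, "az": 0, "grip": 0.42},
    {"dx": 0, "dy": 0, "dz": 0, "ax": 0, "ay": 0, "az": 0, "grip": 0.42}
  ]
}}

```text
time: 3.9
tool_pos: [0.5069, 0.1606, 0.0235]
tool_rot: [[-0.172, 0.985, 0.001], [0.985, 0.172, 0.0], [0.0, 0.001, -1.0]]
ft_force: [-0.5, -0.5, 1.0]
opening: 0.0281
gripper_force: 0.6
```

Call:
{"name": "arm_command", "arguments": {
  "moves": [
    {"dx": 0, "dy": 0, "dz": 0, "ax": 0, "ay": 0, "az": 0, "grip": 0.42},
    {"dx": 0, "dy": 0, "dz": 0, "ax": 0, "ay": 0, "az": 0, "grip": 0.42},
    {"dx": 0, "dy": 0, "dz": 0, "ax": 0, "ay": 0, "az": 0, "grip": 0.42}
  ]
}}

```text
time: 4.2
tool_pos: [0.5069, 0.1606, 0.0234]
tool_rot: [[-0.172, 0.985, 0.001], [0.985, 0.172, 0.0], [-0.0, 0.001, -1.0]]
ft_force: [-2.9, -0.9, 6.1]
opening: 0.0279
gripper_force: 21.1
```

Call:
{"name": "arm_command", "arguments": {
  "moves": [
    {"dx": 0, "dy": 0, "dz": 0, "ax": 0, "ay": 0, "az": 0, "grip": 0.55},
    {"dx": 0, "dy": 0, "dz": 0, "ax": 0, "ay": 0, "az": 0, "grip": 0.55},
    {"dx": 0, "dy": 0, "dz": 0, "ax": 0, "ay": 0, "az": 0, "grip": 0.55}
  ]
}}

```text
time: 4.5
tool_pos: [0.5069, 0.1606, 0.0234]
tool_rot: [[-0.172, 0.985, 0.001], [0.985, 0.172, -0.0], [-0.0, 0.001, -1.0]]
ft_force: [-2.3, -1.3, 6.1]
opening: 0.0278
gripper_force: 30.0
```

Call:
{"name": "arm_command", "arguments": {
  "moves": [
    {"dx": 0, "dy": 0, "dz": 0, "ax": 0, "ay": 0, "az": 0, "grip": 0.8},
    {"dx": 0, "dy": 0, "dz": 0, "ax": 0, "ay": 0, "az": 0, "grip": 0.8},
    {"dx": 0, "dy": 0, "dz": 0, "ax": 0, "ay": 0, "az": 0, "grip": 0.8}
  ]
}}

```text
time: 4.8
tool_pos: [0.5069, 0.1606, 0.0234]
tool_rot: [[-0.172, 0.985, 0.001], [0.985, 0.172, 0.0], [-0.0, 0.001, -1.0]]
ft_force: [-2.4, -1.6, 5.8]
opening: 0.0276
gripper_force: 30.0
```

Call:
{"name": "arm_command", "arguments": {
  "moves": [
    {"dx": 0, "dy": 0, "dz": 0.2, "ax": 0, "ay": 0, "az": 0, "grip": 0.8},
    {"dx": 0, "dy": 0, "dz": 0.4, "ax": 0, "ay": 0, "az": 0, "grip": 0.8},
    {"dx": -0.03, "dy": -0.25, "dz": 0.4, "ax": 0, "ay": 0, "az": 0.05, "grip": 0.8},
    {"dx": -0.06, "dy": -0.5, "dz": 0.4, "ax": 0, "ay": 0, "az": 0.0865, "grip": 0.8},
    {"dx": -0.0925, "dy": -0.75, "dz": 0.4, "ax": 0, "ay": 0, "az": 0.0865, "grip": 0.8},
    {"dx": -0.0925, "dy": -0.98, "dz": 0.4, "ax": 0, "ay": 0, "az": 0.0865, "grip": 0.8},
    {"dx": -0.0925, "dy": -0.98, "dz": 0.4, "ax": 0, "ay": 0, "az": 0.0865, "grip": 0.8},
    {"dx": -0.0925, "dy": -0.98, "dz": 0.4, "ax": 0, "ay": 0, "az": 0.0865, "grip": 0.8}
  ]
}}

```text
time: 5.6
tool_pos: [0.4878, -0.0364, 0.1025]
tool_rot: [[-0.295, 0.955, -0.0], [0.955, 0.295, 0.0], [0.0, -0.0, -1.0]]
ft_force: [0.0, -0.1, -1.3]
opening: 0.0275
gripper_force: 30.0
```

Call:
{"name": "arm_command", "arguments": {
  "moves": [
    {"dx": 0, "dy": 0, "dz": -0.12, "ax": 0, "ay": 0, "az": 0, "grip": 0.8},
    {"dx": 0, "dy": 0, "dz": -0.12, "ax": 0, "ay": 0, "az": 0, "grip": 0.8},
    {"dx": 0, "dy": 0, "dz": -0.12, "ax": 0, "ay": 0, "az": 0, "grip": 0.8},
    {"dx": 0, "dy": 0, "dz": -0.12, "ax": 0, "ay": 0, "az": 0, "grip": 0.8}
  ]
}}

```text
time: 6.0
tool_pos: [0.4884, -0.0347, 0.0793]
tool_rot: [[-0.3, 0.954, 0.0], [0.954, 0.3, 0.0], [-0.0, 0.0, -1.0]]
ft_force: [0.7, 1.2, -0.8]
opening: 0.0281
gripper_force: 30.0
```

Run:
```python
from h import *
s=state();print(s['time'],s['tool_pos'])
c,i=snap("wrist","w5");np.savez("w5.npz",*c)
c2,i2=snap("side","s5")
a=cv2.resize(i[100:330,190:380],(495,600),interpolation=cv2.INTER_CUBIC)
b=cv2.resize(i2[215:320,240:295],(300,573),interpolation=cv2.INTER_CUBIC);b=np.pad(b,((0,27),(0,0),(0,0)))
cv2.imwrite("pics/w5b.png",np.hstack([a,b]))
```

```text
6.0 [ 0.48842449 -0.03466627  0.07934984]
```

View pics/w5b.png

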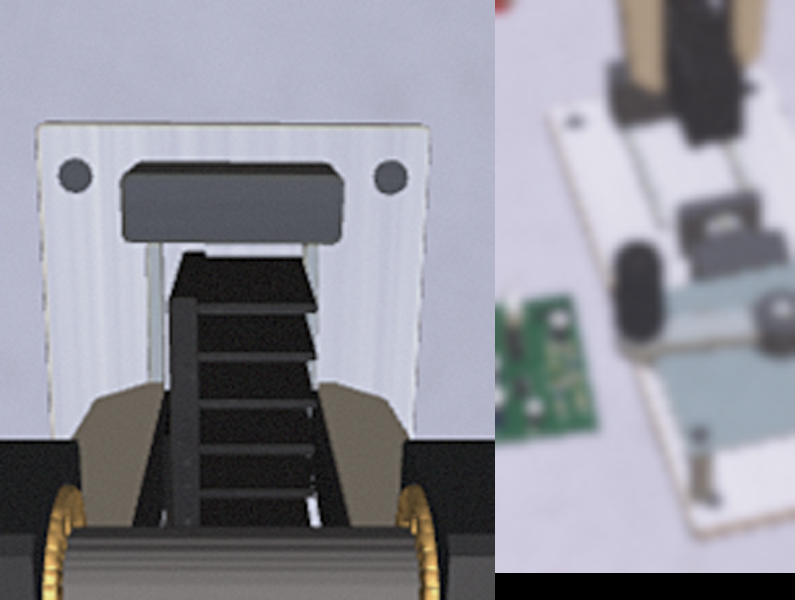

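The left panel (scale 2.607, offset (190,100)) shows:
- Stop top front edge at row 243, columns 122–343
- Plate corners at (38,124) and (429,124)
- Lips at columns 147–163 and 303–319
- The held sink's end face, bottom edge at row 254 (columns 172–316), top edge at row 304

The right panel shows the sink above the nest.

Run:
```python
from h import *
np.set_printoptions(precision=1,suppress=True)
z=np.load("w5.npz");c=(z['arr_0'],z['arr_1'],z['arr_2'])
q=np.load("clamp.npy");e=np.array([np.cos(q[2]),np.sin(q[2])]);n=np.array([-e[1],e[0]])
print("tcp",np.array([(np.array([488.4,-34.7])-q[:2])@v for v in(e,n)]))
for nm,p,h in(("pl",(38,124),10),("pr",(429,124),10),("stopL",(122,243),40),("stopR",(343,243),40),("stopbackbot",(140,162),10),("stopbacktop",(130,173),40),("lipLin",(163,260),16),("lipRin",(303,260),16),("sb",(180,254),56),("sbR",(303,256),56),("stL",(172,303),96),("stR",(316,308),96)):
    d=plane(c,(p[0]/2.607+190,p[1]/2.607+100),h/1e3)[0,:2]*1e3-q[:2];print(nm,d@e,d@n)
```

```text
tcp [135.5  -2.1]
pl 192.0781727472152 48.82213033101854
pr 192.30372173900037 -49.122201407920926
stopL 167.5958815488533 24.650715558301602
stopR 167.71170505630965 -24.961614635341956
stopbackbot 182.68523030772732 23.516662405612948
stopbacktop 183.2524612307922 22.400793856809088
lipLin 158.63138576923225 17.65625491072511
lipRin 158.71438919321105 -17.826134858734974
sb 168.38700179135688 10.561655218834197
sbR 168.02484240939037 -14.867918050889426
stL 168.45383531609028 9.219893403689035
stR 167.66668998387829 -14.22353586080902
```

Call:
{"name": "arm_command", "arguments": {
  "moves": [
    {"dx": 0.002, "dy": -0.018, "dz": 0, "ax": 0, "ay": 0, "az": 0, "grip": 0.8},
    {"dx": 0.002, "dy": -0.018, "dz": -0.06, "ax": 0, "ay": 0, "az": 0, "grip": 0.8},
    {"dx": 0.002, "dy": -0.018, "dz": -0.12, "ax": 0, "ay": 0, "az": 0, "grip": 0.8},
    {"dx": 0.002, "dy": -0.018, "dz": -0.16, "ax": 0, "ay": 0, "az": 0, "grip": 0.8},
    {"dx": 0.002, "dy": -0.018, "dz": -0.16, "ax": 0, "ay": 0, "az": 0, "grip": 0.8}
  ]
}}

```text
time: 6.6
tool_pos: [0.4866, -0.0388, 0.0443]
tool_rot: [[-0.298, 0.955, -0.004], [0.955, 0.298, 0.001], [0.002, -0.004, -1.0]]
ft_force: [0.7, 0.3, -1.3]
opening: 0.0277
gripper_force: 30.0
```

Call:
{"name": "arm_command", "arguments": {
  "moves": [
    {"dx": 0, "dy": 0, "dz": -0.03, "ax": 0, "ay": 0, "az": 0, "grip": 0.8},
    {"dx": 0, "dy": 0, "dz": -0.05, "ax": 0, "ay": 0, "az": 0, "grip": 0.8},
    {"dx": 0, "dy": 0, "dz": -0.06, "ax": 0, "ay": 0, "az": 0, "grip": 0.8},
    {"dx": 0, "dy": 0, "dz": -0.06, "ax": 0, "ay": 0, "az": 0, "grip": 0.8}
  ]
}}

```text
time: 7.0
tool_pos: [0.4882, -0.0391, 0.0344]
tool_rot: [[-0.298, 0.955, -0.0], [0.955, 0.298, 0.0], [0.0, -0.0, -1.0]]
ft_force: [0.1, 0.2, -1.8]
opening: 0.0281
gripper_force: 30.0
```

Run:
```python
from h import *
c,i=snap("wrist","w6");np.savez("w6.npz",*c)
s=state();print(s['time'],s['tool_pos'],s['ft_force'],s['torque'])
a=cv2.resize(i[100:260,210:350],(525,600),interpolation=cv2.INTER_CUBIC)
cv2.imwrite("pics/w6b.png",a)
```

```text
7.05 [ 0.48842136 -0.03911562  0.03464421] [ 0.97281804  0.04925295 -1.13758882] [-0.06688193 -0.15565952  0.00997564]
```

View pics/w6b.png

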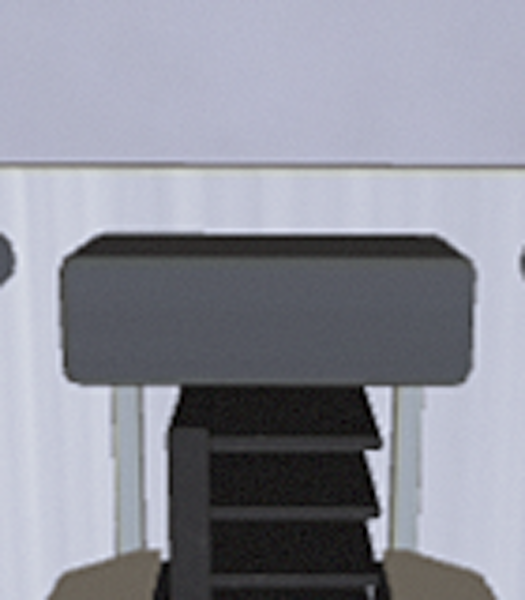

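In w6b the sink sits between the lips, its end top edge at about row 434. The stop's top front edge is at row 384, so the sink is clear of the stop.

Run:
```python
from h import *
z=np.load("w6.npz");c=(z['arr_0'],z['arr_1'],z['arr_2'])
q=np.load("clamp.npy");e=np.array([np.cos(q[2]),np.sin(q[2])]);n=np.array([-e[1],e[0]])
for nm,p,h in(("plate",(260,165),10),("stopfront",(270,384),40),("stL",(62,300),40),("stR",(474,300),40),("base",(168,428),51),("fin",(382,434),51),("fin2",(382,448),51),("lipL",(145,450),16),("lipR",(389,450),16)):
    d=plane(c,(p[0]/3.75+210,p[1]/3.75+100),h/1e3)[0,:2]*1e3-q[:2];print(nm,np.round([d@e,d@n],1))
```

```text
plate [192.4   1.1]
stopfront [167.9  -0.4]
stL [178.1  24.3]
stR [178.1 -24.6]
base [165.2  11.1]
fin [164.5 -13.1]
fin2 [162.9 -13.1]
lipL [153.   17.4]
lipR [153.  -17.3]
```

Call:
{"name": "arm_command", "arguments": {
  "moves": [
    {"dx": 0, "dy": 0, "dz": -0.006, "ax": 0, "ay": 0, "az": 0, "grip": 0.8},
    {"dx": 0, "dy": 0, "dz": -0.006, "ax": 0, "ay": 0, "az": 0, "grip": 0.8},
    {"dx": 0, "dy": 0, "dz": -0.006, "ax": 0, "ay": 0, "az": 0, "grip": 0.3},
    {"dx": 0, "dy": 0, "dz": -0.006, "ax": 0, "ay": 0, "az": 0, "grip": 0.1},
    {"dx": 0, "dy": 0, "dz": -0.006, "ax": 0, "ay": 0, "az": 0, "grip": -0.1},
    {"dx": 0, "dy": 0, "dz": -0.006, "ax": 0, "ay": 0, "az": 0, "grip": -0.1},
    {"dx": 0, "dy": 0, "dz": -0.006, "ax": 0, "ay": 0, "az": 0, "grip": -0.1},
    {"dx": 0, "dy": 0, "dz": -0.006, "ax": 0, "ay": 0, "az": 0, "grip": -0.1}
  ]
}}

```text
time: 7.85
tool_pos: [0.4884, -0.0391, 0.0335]
tool_rot: [[-0.298, 0.955, 0.0], [0.955, 0.298, -0.0], [-0.0, 0.0, -1.0]]
ft_force: [-0.1, -0.3, 0.4]
opening: 0.0508
gripper_force: 0.0
```

Call:
{"name": "arm_command", "arguments": {
  "moves": [
    {"dx": 0, "dy": 0, "dz": 0.25, "ax": 0, "ay": 0, "az": 0, "grip": -0.1},
    {"dx": 0, "dy": 0, "dz": 0.5, "ax": 0, "ay": 0, "az": 0, "grip": -0.1},
    {"dx": 0, "dy": 0, "dz": 0.75, "ax": 0, "ay": 0, "az": 0, "grip": -0.1},
    {"dx": 0, "dy": -0.5, "dz": 0.95, "ax": 0, "ay": 0, "az": 0, "grip": -0.1},
    {"dx": 0, "dy": -0.9, "dz": 0.95, "ax": 0, "ay": 0, "az": 0, "grip": -0.1},
    {"dx": 0, "dy": -0.9, "dz": 0.95, "ax": 0, "ay": 0, "az": 0, "grip": -0.1},
    {"dx": 0, "dy": -0.9, "dz": 0.95, "ax": 0, "ay": 0, "az": 0, "grip": -0.1}
  ]
}}

```text
time: 8.55
tool_pos: [0.4883, -0.222, 0.2244]
tool_rot: [[-0.297, 0.955, 0.001], [0.955, 0.297, -0.001], [-0.002, 0.001, -1.0]]
ft_force: [1.1, -0.6, 0.3]
opening: 0.0513
gripper_force: 0.0
```

Run:
```python
from h import *
c,i=snap("wrist","w7");np.savez("w7.npz",*c)
s=state();print(s['time'],s['tool_pos'],s['tool_rot'][0],s['joints'])
q=np.load("clamp.npy");e=np.array([np.cos(q[2]),np.sin(q[2])])
sh=np.r_[(q[:2]+2*e)/1e3,.06];print("expected hub px",proj(c,sh))
# dark blobs & grip
m=((i.max(2)<60)).astype(np.uint8);m[255:]=0
n,l,st,ce=cv2.connectedComponentsWithStats(m)
for k in range(1,n):
    if st[k,4]>60: print(st[k],ce[k].round(1))
t=cam("top");ti=get_image("top")[:,:,::-1];g=ti.max(2)<60
m=g.astype(np.uint8);m[:,:315]=0;m[:,350:]=0;m[:200]=0;m[245:]=0
n,l,st,ce=cv2.connectedComponentsWithStats(m)
for k in range(1,n): print("top",st[k],ce[k])
cv2.imwrite("pics/w7b.png",cv2.resize(i[:270,140:440],None,fx=2.2,fy=2.2,interpolation=cv2.INTER_CUBIC))
```

```text
8.6 [ 0.48808163 -0.22615936  0.22507565] [-0.2950828   0.9554704   0.00156582] [-0.52729451 -0.03865877  1.67077107 -0.00284178  1.5060174  -0.82666131]
expected hub px [[339.8842296  153.87562051]]
[ 323    0   35   58 1624] [338.8  26.9]
[  6   7  61  35 594] [29.3 23.8]
[417  15  33  42 707] [430.2  40.3]
[67 34 23 16 83] [75.2 42.2]
[  0  54  33  34 438] [19.1 68.2]
[240  84   6  19  94] [242.6  92.9]
[269 144  22  22 330] [279.  154.5]
top [331 226   9   8  38] [334.34210526 230.21052632]
top [337 226   1   1   1] [337. 226.]
```

View pics/w7b.png

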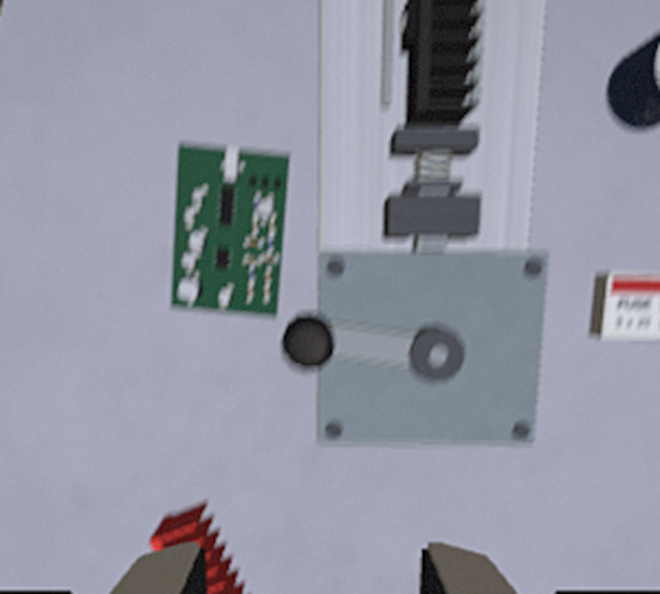

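In w7b the sink stands in the nest against nothing, with the jaw open. The grip's top is at crop (307,341), the hub at (437,352), and the guard corners at (320,252), (546,250), (534,442) and (318,442).

Run:
```python
from h import *
z=np.load("w7.npz");c=(z['arr_0'],z['arr_1'],z['arr_2']);t=cam("top")
q=np.load("clamp.npy");e=np.array([np.cos(q[2]),np.sin(q[2])]);n=np.array([-e[1],e[0]])
px=lambda p:(p[0]/2.2+140,p[1]/2.2)
for nm,p,h in(("grip",(307,341),103),("hub",(437,352),60),("hub",(437,352),68),("g",(320,252),43),("g",(546,250),43),("g",(534,442),43),("g",(318,442),43),("jawfaceL",(394,127),38),("jawR",(478,127),38)):
    w=plane(c,px(p),h/1e3)[0,:2]*1e3;d=w-q[:2];print(nm,h,w.round(1),np.round([d@e,d@n],1))
print("top grip",plane(t,(334.9,230.2),.1)[0], plane(t,(334.4,229.5),.103)[0])
h=plane(c,px((437,352)),.064)[0];g=plane(c,px((307,341)),.103)[0];v=(g-h)[:2];print(np.hypot(*v),np.arctan2(v[1],v[0])%6.283-q[2])
```

```text
grip 103 [ 472.  -177.1] [ 4.4 56. ]
hub 60 [ 527.  -168.4] [-3.7  0.9]
hub 68 [ 525.5 -168.1] [-2.9  2.3]
g 43 [ 467.1 -143.7] [37.8 50.7]
g 43 [ 560.5 -113.6] [ 38.6 -47.4]
g 43 [ 587.  -194.7] [-46.6 -48.6]
g 43 [ 491.5 -224.4] [-46.6  51.5]
jawfaceL 38 [481.7 -85.7] [88.8 19.5]
jawR 38 [515.7 -75.1] [ 88.8 -16.1]
top grip [ 0.46929061 -0.17406982  0.1       ] [ 0.47062124 -0.17242611  0.103     ]
0.05498679686730091 1.4303823833897515
```

Run:
```python
from h import *
get_image("top");get_image("top")
c,i=snap("wrist","w8")
s=state();print(s['time'],s['tool_pos'])
q=np.load("clamp.npy");e=np.array([np.cos(q[2]),np.sin(q[2])]);n=np.array([-e[1],e[0]])
i7=cv2.imread("pics/w7.png")
sh,_=cv2.phaseCorrelate(np.float32(cv2.cvtColor(i7[:230],6)),np.float32(cv2.cvtColor(i[:230],6)));print(sh)
px=lambda p:(p[0]/2.2+140+sh[0],p[1]/2.2+sh[1])
for nm,p,h in(("grip",(307,341),103),("hub",(437,352),62),("g",(320,252),43),("g",(546,250),43),("g",(534,442),43),("g",(318,442),43),("jaw",(394,127),38),("jaw",(478,127),38)):
    w=plane(c,px(p),h/1e3)[0,:2]*1e3;d=w-q[:2];print(nm,h,w.round(1),np.round([d@e,d@n],1))
```

```text
8.8 [ 0.48821829 -0.21863357  0.22300634]
(-0.04372437088716197, 1.0602679640094124)
grip 103 [ 471.9 -175.2] [ 6.2 55.5]
hub 62 [ 526.4 -166.6] [-1.7  0.9]
g 43 [ 467.  -141.9] [39.5 50.2]
g 43 [ 560.3 -112. ] [ 40.2 -47.6]
g 43 [ 586.6 -192.9] [-44.8 -48.7]
g 43 [ 491.4 -222.5] [-44.7  51. ]
jaw 38 [481.7 -84. ] [90.4 19. ]
jaw 38 [515.7 -73.5] [ 90.3 -16.5]
```

Call:
{"name": "arm_command", "arguments": {
  "moves": [
    {"dx": -0.086, "dy": 0.23, "dz": -0.2, "ax": 0, "ay": 0, "az": -0.57, "grip": 0},
    {"dx": -0.086, "dy": 0.23, "dz": -0.2, "ax": 0, "ay": 0, "az": -0.57, "grip": 0},
    {"dx": -0.086, "dy": 0.23, "dz": -0.2, "ax": 0, "ay": 0, "az": -0.57, "grip": 0},
    {"dx": -0.086, "dy": 0.23, "dz": -0.2, "ax": 0, "ay": 0, "az": -0.57, "grip": 0},
    {"dx": -0.086, "dy": 0.23, "dz": -0.2, "ax": 0, "ay": 0, "az": -0.57, "grip": 0},
    {"dx": -0.086, "dy": 0.23, "dz": -0.2, "ax": 0, "ay": 0, "az": -0.57, "grip": 0}
  ]
}}

```text
time: 9.4
tool_pos: [0.4711, -0.1712, 0.183]
tool_rot: [[0.528, 0.849, -0.0], [0.849, -0.528, 0.001], [0.0, -0.001, -1.0]]
ft_force: [0.1, -0.5, -0.1]
opening: 0.0464
gripper_force: 0.0
```

Call:
{"name": "arm_command", "arguments": {
  "moves": [
    {"dx": 0, "dy": 0, "dz": 0, "ax": 0, "ay": 0, "az": -0.57, "grip": 0},
    {"dx": 0, "dy": 0, "dz": 0, "ax": 0, "ay": 0, "az": -0.57, "grip": 0},
    {"dx": 0, "dy": 0, "dz": 0, "ax": 0, "ay": 0, "az": -0.57, "grip": 0},
    {"dx": 0, "dy": 0, "dz": 0, "ax": 0, "ay": 0, "az": -0.57, "grip": 0},
    {"dx": 0, "dy": 0, "dz": 0, "ax": 0, "ay": 0, "az": -0.57, "grip": 0},
    {"dx": 0, "dy": 0, "dz": 0, "ax": 0, "ay": 0, "az": -0.57, "grip": 0},
    {"dx": 0, "dy": 0, "dz": 0, "ax": 0, "ay": 0, "az": -0.57, "grip": 0},
    {"dx": 0, "dy": 0, "dz": 0, "ax": 0, "ay": 0, "az": -0.57, "grip": 0}
  ]
}}

```text
time: 10.2
tool_pos: [0.4712, -0.172, 0.1832]
tool_rot: [[0.986, 0.168, -0.0], [0.168, -0.986, 0.0], [-0.0, -0.0, -1.0]]
ft_force: [0.7, 0.2, -0.6]
opening: 0.0465
gripper_force: 0.0
```

Call:
{"name": "arm_command", "arguments": {
  "moves": [
    {"dx": 0, "dy": -0.01, "dz": -0.2, "ax": 0, "ay": 0, "az": 0, "grip": 0},
    {"dx": 0, "dy": -0.01, "dz": -0.3, "ax": 0, "ay": 0, "az": 0, "grip": 0},
    {"dx": 0, "dy": -0.01, "dz": -0.36, "ax": 0, "ay": 0, "az": 0, "grip": 0},
    {"dx": 0, "dy": -0.01, "dz": -0.42, "ax": 0, "ay": 0, "az": 0, "grip": 0}
  ]
}}

```text
time: 10.6
tool_pos: [0.4713, -0.1748, 0.0989]
tool_rot: [[0.986, 0.165, 0.0], [0.165, -0.986, 0.0], [0.0, -0.0, -1.0]]
ft_force: [-0.7, -0.7, 0.1]
opening: 0.0464
gripper_force: 0.0
```

Call:
{"name": "arm_command", "arguments": {
  "moves": [
    {"dx": 0, "dy": 0, "dz": -0.05, "ax": 0, "ay": 0, "az": 0, "grip": 0.1},
    {"dx": 0, "dy": 0, "dz": -0.1, "ax": 0, "ay": 0, "az": 0, "grip": 0.2},
    {"dx": 0, "dy": 0, "dz": -0.1, "ax": 0, "ay": 0, "az": 0, "grip": 0.35},
    {"dx": 0, "dy": 0, "dz": -0.1, "ax": 0, "ay": 0, "az": 0, "grip": 0.45},
    {"dx": 0, "dy": 0, "dz": -0.1, "ax": 0, "ay": 0, "az": 0, "grip": 0.5},
    {"dx": 0, "dy": 0, "dz": -0.1, "ax": 0, "ay": 0, "az": 0, "grip": 0.54},
    {"dx": 0, "dy": 0, "dz": -0.1, "ax": 0, "ay": 0, "az": 0, "grip": 0.57},
    {"dx": 0, "dy": 0, "dz": -0.1, "ax": 0, "ay": 0, "az": 0, "grip": 0.57}
  ]
}}

```text
time: 11.4
tool_pos: [0.4717, -0.1754, 0.0801]
tool_rot: [[0.987, 0.163, 0.001], [0.163, -0.987, -0.001], [0.001, 0.001, -1.0]]
ft_force: [-1.5, -0.4, 2.3]
opening: 0.0207
gripper_force: 10.7
```

Call:
{"name": "arm_command", "arguments": {
  "moves": [
    {"dx": 0, "dy": 0, "dz": 0, "ax": 0, "ay": 0, "az": 0, "grip": 0.58},
    {"dx": 0, "dy": 0, "dz": 0, "ax": 0, "ay": 0, "az": 0, "grip": 0.58},
    {"dx": 0, "dy": 0, "dz": 0, "ax": 0, "ay": 0, "az": 0, "grip": 0.58}
  ]
}}

```text
time: 11.7
tool_pos: [0.4717, -0.1754, 0.0801]
tool_rot: [[0.987, 0.163, 0.001], [0.163, -0.987, -0.001], [0.001, 0.001, -1.0]]
ft_force: [0.3, -0.0, 6.2]
opening: 0.0198
gripper_force: 17.9
```

Run:
```python
import numpy as np
p0=3.305;r=.055
f=lambda a:np.round(r/.2*np.array([np.cos(p0+a),np.sin(p0+a)]),3)
for k in range(13):
    a=.3*k;print("%.1f"%a,[tuple(np.round(f(a+d)-f(a),3)) for d in(.1,.2,.3)])
```

```text
0.0 [(np.float64(0.005), np.float64(-0.027)), (np.float64(0.014), np.float64(-0.053)), (np.float64(0.025), np.float64(-0.078))]
0.3 [(np.float64(0.014), np.float64(-0.024)), (np.float64(0.029), np.float64(-0.046)), (np.float64(0.047), np.float64(-0.067))]
0.6 [(np.float64(0.02), np.float64(-0.019)), (np.float64(0.042), np.float64(-0.036)), (np.float64(0.065), np.float64(-0.05))]
0.9 [(np.float64(0.025), np.float64(-0.012)), (np.float64(0.051), np.float64(-0.022)), (np.float64(0.077), np.float64(-0.029))]
1.2 [(np.float64(0.028), np.float64(-0.004)), (np.float64(0.055), np.float64(-0.006)), (np.float64(0.082), np.float64(-0.005))]
1.5 [(np.float64(0.028), np.float64(0.004)), (np.float64(0.054), np.float64(0.011)), (np.float64(0.08), np.float64(0.02))]
1.8 [(np.float64(0.025), np.float64(0.012)), (np.float64(0.049), np.float64(0.026)), (np.float64(0.071), np.float64(0.042))]
2.1 [(np.float64(0.02), np.float64(0.019)), (np.float64(0.038), np.float64(0.039)), (np.float64(0.054), np.float64(0.062))]
2.4 [(np.float64(0.014), np.float64(0.023)), (np.float64(0.026), np.float64(0.048)), (np.float64(0.034), np.float64(0.074))]
2.7 [(np.float64(0.007), np.float64(0.027)), (np.float64(0.01), np.float64(0.055)), (np.float64(0.011), np.float64(0.082))]
3.0 [(np.float64(-0.002), np.float64(0.027)), (np.float64(-0.007), np.float64(0.055)), (np.float64(-0.014), np.float64(0.081))]
3.3 [(np.float64(-0.01), np.float64(0.026)), (np.float64(-0.023), np.float64(0.05)), (np.float64(-0.037), np.float64(0.073))]
3.6 [(np.float64(-0.018), np.float64(0.022)), (np.float64(-0.037), np.float64(0.041)), (np.float64(-0.058), np.float64(0.059))]
```

Call:
{"name": "arm_command", "arguments": {
  "moves": [
    {"dx": 0.005, "dy": -0.027, "dz": 0, "ax": 0, "ay": 0, "az": 0.067, "grip": 0.58},
    {"dx": 0.014, "dy": -0.053, "dz": 0, "ax": 0, "ay": 0, "az": 0.133, "grip": 0.58},
    {"dx": 0.025, "dy": -0.078, "dz": 0, "ax": 0, "ay": 0, "az": 0.2, "grip": 0.58},
    {"dx": 0.025, "dy": -0.078, "dz": 0, "ax": 0, "ay": 0, "az": 0.2, "grip": 0.58},
    {"dx": 0.025, "dy": -0.078, "dz": 0, "ax": 0, "ay": 0, "az": 0.2, "grip": 0.58}
  ]
}}

```text
time: 12.2
tool_pos: [0.4764, -0.1913, 0.08]
tool_rot: [[0.895, 0.447, 0.0], [0.447, -0.895, -0.001], [0.0, 0.001, -1.0]]
ft_force: [-3.4, -0.9, 7.9]
opening: 0.0202
gripper_force: 18.0
```

Call:
{"name": "arm_command", "arguments": {
  "moves": [
    {"dx": 0.014, "dy": -0.024, "dz": 0, "ax": 0, "ay": 0, "az": 0.067, "grip": 0.58},
    {"dx": 0.029, "dy": -0.046, "dz": 0, "ax": 0, "ay": 0, "az": 0.133, "grip": 0.58},
    {"dx": 0.047, "dy": -0.067, "dz": 0, "ax": 0, "ay": 0, "az": 0.2, "grip": 0.58},
    {"dx": 0.047, "dy": -0.067, "dz": 0, "ax": 0, "ay": 0, "az": 0.2, "grip": 0.58},
    {"dx": 0.047, "dy": -0.067, "dz": 0, "ax": 0, "ay": 0, "az": 0.2, "grip": 0.58}
  ]
}}

```text
time: 12.7
tool_pos: [0.4857, -0.205, 0.0801]
tool_rot: [[0.723, 0.691, 0.0], [0.691, -0.723, -0.001], [-0.001, 0.001, -1.0]]
ft_force: [-3.1, -1.6, 7.3]
opening: 0.02
gripper_force: 18.0
```

Call:
{"name": "arm_command", "arguments": {
  "moves": [
    {"dx": 0.02, "dy": -0.019, "dz": 0, "ax": 0, "ay": 0, "az": 0.067, "grip": 0.58},
    {"dx": 0.042, "dy": -0.036, "dz": 0, "ax": 0, "ay": 0, "az": 0.133, "grip": 0.58},
    {"dx": 0.065, "dy": -0.05, "dz": 0, "ax": 0, "ay": 0, "az": 0.2, "grip": 0.58},
    {"dx": 0.065, "dy": -0.05, "dz": 0, "ax": 0, "ay": 0, "az": 0.2, "grip": 0.58},
    {"dx": 0.065, "dy": -0.05, "dz": 0, "ax": 0, "ay": 0, "az": 0.2, "grip": 0.58}
  ]
}}

```text
time: 13.2
tool_pos: [0.4987, -0.2156, 0.0801]
tool_rot: [[0.487, 0.874, 0.0], [0.874, -0.487, -0.002], [-0.002, 0.001, -1.0]]
ft_force: [-3.5, -5.0, 5.3]
opening: 0.0203
gripper_force: 17.9
```

Call:
{"name": "arm_command", "arguments": {
  "moves": [
    {"dx": 0.025, "dy": -0.017, "dz": 0, "ax": 0, "ay": 0, "az": 0.067, "grip": 0.58},
    {"dx": 0.051, "dy": -0.027, "dz": 0, "ax": 0, "ay": 0, "az": 0.133, "grip": 0.58},
    {"dx": 0.077, "dy": -0.034, "dz": 0, "ax": 0, "ay": 0, "az": 0.2, "grip": 0.58},
    {"dx": 0.077, "dy": -0.034, "dz": 0, "ax": 0, "ay": 0, "az": 0.2, "grip": 0.58},
    {"dx": 0.077, "dy": -0.034, "dz": 0, "ax": 0, "ay": 0, "az": 0.2, "grip": 0.58}
  ]
}}

```text
time: 13.7
tool_pos: [0.5145, -0.2219, 0.0801]
tool_rot: [[0.209, 0.978, 0.001], [0.978, -0.209, -0.002], [-0.001, 0.001, -1.0]]
ft_force: [-1.1, -3.8, 5.1]
opening: 0.0205
gripper_force: 17.9
```

Call:
{"name": "arm_command", "arguments": {
  "moves": [
    {"dx": 0.028, "dy": -0.006, "dz": 0, "ax": 0, "ay": 0, "az": 0.067, "grip": 0.58},
    {"dx": 0.055, "dy": -0.009, "dz": 0, "ax": 0, "ay": 0, "az": 0.133, "grip": 0.58},
    {"dx": 0.082, "dy": -0.008, "dz": 0, "ax": 0, "ay": 0, "az": 0.2, "grip": 0.58},
    {"dx": 0.082, "dy": -0.008, "dz": 0, "ax": 0, "ay": 0, "az": 0.2, "grip": 0.58},
    {"dx": 0.082, "dy": -0.008, "dz": 0, "ax": 0, "ay": 0, "az": 0.2, "grip": 0.58}
  ]
}}

```text
time: 14.2
tool_pos: [0.5308, -0.2233, 0.0801]
tool_rot: [[-0.09, 0.996, 0.001], [0.996, 0.09, -0.001], [-0.002, 0.001, -1.0]]
ft_force: [-0.1, -4.6, 5.3]
opening: 0.0203
gripper_force: 17.9
```

Call:
{"name": "arm_command", "arguments": {
  "moves": [
    {"dx": 0.028, "dy": 0.003, "dz": 0, "ax": 0, "ay": 0, "az": 0.067, "grip": 0.58},
    {"dx": 0.054, "dy": 0.009, "dz": 0, "ax": 0, "ay": 0, "az": 0.133, "grip": 0.58},
    {"dx": 0.08, "dy": 0.018, "dz": 0, "ax": 0, "ay": 0, "az": 0.2, "grip": 0.58},
    {"dx": 0.08, "dy": 0.018, "dz": 0, "ax": 0, "ay": 0, "az": 0.2, "grip": 0.58},
    {"dx": 0.08, "dy": 0.018, "dz": 0, "ax": 0, "ay": 0, "az": 0.2, "grip": 0.58}
  ]
}}

```text
time: 14.7
tool_pos: [0.5467, -0.2198, 0.0801]
tool_rot: [[-0.38, 0.925, 0.001], [0.925, 0.38, -0.002], [-0.002, 0.0, -1.0]]
ft_force: [-0.4, -3.4, 4.8]
opening: 0.0205
gripper_force: 17.9
```

Call:
{"name": "arm_command", "arguments": {
  "moves": [
    {"dx": 0.025, "dy": 0.012, "dz": 0, "ax": 0, "ay": 0, "az": 0.067, "grip": 0.58},
    {"dx": 0.049, "dy": 0.026, "dz": 0, "ax": 0, "ay": 0, "az": 0.133, "grip": 0.58},
    {"dx": 0.071, "dy": 0.042, "dz": 0, "ax": 0, "ay": 0, "az": 0.2, "grip": 0.58},
    {"dx": 0.071, "dy": 0.042, "dz": 0, "ax": 0, "ay": 0, "az": 0.2, "grip": 0.58},
    {"dx": 0.071, "dy": 0.042, "dz": 0, "ax": 0, "ay": 0, "az": 0.2, "grip": 0.58}
  ]
}}

```text
time: 15.2
tool_pos: [0.5614, -0.2115, 0.0801]
tool_rot: [[-0.636, 0.771, 0.002], [0.771, 0.636, -0.002], [-0.003, 0.0, -1.0]]
ft_force: [1.4, -4.8, 3.8]
opening: 0.0207
gripper_force: 17.9
```

Call:
{"name": "arm_command", "arguments": {
  "moves": [
    {"dx": 0.02, "dy": 0.019, "dz": 0, "ax": 0, "ay": 0, "az": 0.067, "grip": 0.58},
    {"dx": 0.038, "dy": 0.039, "dz": 0, "ax": 0, "ay": 0, "az": 0.133, "grip": 0.58},
    {"dx": 0.054, "dy": 0.062, "dz": 0, "ax": 0, "ay": 0, "az": 0.2, "grip": 0.58},
    {"dx": 0.054, "dy": 0.062, "dz": 0, "ax": 0, "ay": 0, "az": 0.2, "grip": 0.58},
    {"dx": 0.054, "dy": 0.062, "dz": 0, "ax": 0, "ay": 0, "az": 0.2, "grip": 0.58}
  ]
}}

```text
time: 15.7
tool_pos: [0.5737, -0.198, 0.0803]
tool_rot: [[-0.836, 0.548, 0.005], [0.548, 0.836, -0.001], [-0.004, 0.002, -1.0]]
ft_force: [10.6, 0.1, -0.2]
opening: 0.0201
gripper_force: 18.0
```

Call:
{"name": "arm_command", "arguments": {
  "moves": [
    {"dx": 0, "dy": 0, "dz": 0, "ax": 0, "ay": 0, "az": 0, "grip": 0.58},
    {"dx": 0, "dy": 0, "dz": 0, "ax": 0, "ay": 0, "az": 0, "grip": 0.58}
  ]
}}

```text
time: 15.9
tool_pos: [0.5737, -0.1979, 0.0802]
tool_rot: [[-0.836, 0.549, 0.005], [0.549, 0.836, -0.0], [-0.004, 0.002, -1.0]]
ft_force: [9.8, 0.4, 0.2]
opening: 0.0204
gripper_force: 18.0
```

Run:
```python
from h import *
np.set_printoptions(precision=3,suppress=True)
s=state();print(s['time'],s['joints'],s['tool_pos'],s['ft_force'],s['torque'],s['joint_torque'])
c,i=snap("wrist","w9");ti=get_image("top");si=get_image("side")
cv2.imwrite("pics/t9.png",ti[:,:,::-1]);cv2.imwrite("pics/s9.png",si[:,:,::-1])
q=np.load("clamp.npy");e=np.array([np.cos(q[2]),np.sin(q[2])])
# jaw seen from wrist? project the jaw face and sink
for x in (94,100,132,170): print(x,proj(c,np.r_[(q[:2]+x*e)/1e3,.038]))
```

```text
15.9 [-0.418  0.26   1.622  0.002  1.255 -1.408] [ 0.574 -0.198  0.08 ] [9.766 0.38  0.152] [-0.018 -1.793  0.031] [ -1.749 -56.958 -40.388  -1.298   3.273  -0.004]
94 [[400.8     6.692]]
100 [[408.985  -3.4  ]]
132 [[454.572 -59.606]]
170 [[ 513.324 -132.043]]
```

Run:
```python
from h import *
q=np.load("clamp.npy");e=np.array([np.cos(q[2]),np.sin(q[2])]);n=np.array([-e[1],e[0]])
def prof(c,f,y):
    g=cv2.cvtColor(cv2.imread(f),6).astype(np.float32);x=np.arange(40,104,2)
    P=proj(c,[np.r_[(q[:2]+a*e+y*n)/1e3,.038] for a in x]).astype(np.float32)
    return cv2.remap(g,P[None,:,0],P[None,:,1],1)[0].astype(int)
s=state();cw=cam("wrist",s);cs=cam("side");z=np.load("w7.npz");c7=(z['arr_0'],z['arr_1'],z['arr_2'])
print("x",list(range(40,104,2)))
for y in(13,-13):
    print("w7",prof(c7,"pics/w7.png",y).tolist());print("w9",prof(cw,"pics/w9.png",y).tolist())
    print("s0",prof(cs,"pics/side0.png",y).tolist());print("s9",prof(cs,"pics/s9.png",y).tolist())
    print("t0",prof(cam("top"),"pics/top0.png",y).tolist());print("t9",prof(cam("top"),"pics/t9.png",y).tolist())
```

```text
x [40, 42, 44, 46, 48, 50, 52, 54, 56, 58, 60, 62, 64, 66, 68, 70, 72, 74, 76, 78, 80, 82, 84, 86, 88, 90, 92, 94, 96, 98, 100, 102]
w7 [177, 181, 135, 70, 82, 80, 78, 78, 80, 81, 78, 68, 62, 69, 134, 175, 182, 182, 162, 99, 59, 72, 79, 77, 73, 47, 14, 14, 10, 12, 13, 11]
w9 [141, 125, 43, 43, 89, 87, 84, 86, 84, 86, 85, 83, 81, 191, 189, 189, 178, 170, 192, 188, 38, 43, 45, 42, 0, 0, 0, 0, 0, 0, 0, 0]
s0 [150, 140, 125, 109, 101, 97, 97, 96, 95, 96, 95, 94, 92, 89, 86, 83, 81, 79, 78, 79, 84, 89, 97, 111, 133, 161, 187, 201, 211, 213, 214, 215]
s9 [108, 106, 105, 105, 104, 100, 92, 81, 71, 65, 61, 59, 60, 62, 66, 68, 69, 70, 70, 71, 72, 73, 75, 79, 85, 89, 90, 86, 79, 73, 69, 64]
t0 [181, 193, 178, 143, 106, 94, 95, 96, 96, 95, 95, 88, 61, 84, 103, 121, 140, 176, 194, 196, 190, 154, 115, 93, 90, 85, 100, 164, 190, 196, 195, 195]
t9 [135, 139, 173, 199, 210, 208, 207, 206, 206, 205, 194, 169, 127, 104, 113, 149, 178, 151, 135, 139, 177, 185, 185, 184, 149, 114, 89, 85, 79, 87, 117, 136]
w7 [172, 169, 124, 67, 81, 79, 77, 79, 77, 79, 80, 123, 167, 181, 180, 178, 177, 179, 180, 139, 70, 70, 78, 76, 106, 147, 180, 166, 100, 85, 119, 129]
w9 [139, 103, 46, 47, 86, 88, 85, 83, 85, 86, 88, 84, 85, 195, 194, 195, 195, 193, 193, 192, 36, 44, 48, 44, 62, 83, 81, 81, 81, 124, 27, 19]
s0 [149, 141, 126, 113, 101, 97, 96, 96, 96, 97, 101, 111, 123, 137, 141, 137, 129, 120, 111, 103, 98, 100, 104, 115, 128, 148, 163, 173, 175, 178, 180, 180]
s9 [67, 70, 70, 71, 70, 71, 70, 70, 70, 71, 71, 71, 71, 70, 70, 70, 70, 70, 70, 70, 70, 70, 71, 75, 79, 85, 94, 101, 108, 111, 109, 102]
t0 [182, 194, 187, 146, 107, 89, 92, 94, 93, 95, 94, 85, 71, 101, 154, 186, 194, 195, 196, 195, 193, 157, 119, 94, 90, 85, 114, 168, 191, 195, 195, 194]
t9 [157, 110, 87, 83, 85, 86, 85, 85, 87, 88, 88, 79, 66, 97, 155, 184, 179, 167, 169, 179, 187, 186, 185, 176, 144, 108, 89, 83, 68, 84, 125, 180]
```

The jaw has moved about 6 mm in the top view (83–92 to 89–98), so the work is gripped. I'll relieve the radial misfit and read the tangential load again.

Call:
{"name": "arm_command", "arguments": {
  "moves": [
    {"dx": 0.006, "dy": -0.004, "dz": 0, "ax": 0, "ay": 0, "az": 0, "grip": 0.58},
    {"dx": 0.006, "dy": -0.004, "dz": 0, "ax": 0, "ay": 0, "az": 0, "grip": 0.58},
    {"dx": 0.006, "dy": -0.004, "dz": 0, "ax": 0, "ay": 0, "az": 0, "grip": 0.58}
  ]
}}

```text
time: 16.35
tool_pos: [0.5739, -0.198, 0.0801]
tool_rot: [[-0.836, 0.549, 0.003], [0.549, 0.836, 0.001], [-0.002, 0.002, -1.0]]
ft_force: [3.1, 2.6, 4.3]
opening: 0.0204
gripper_force: 18.0
```

Call:
{"name": "arm_command", "arguments": {
  "moves": [
    {"dx": -0.007, "dy": -0.011, "dz": 0, "ax": 0, "ay": 0, "az": -0.027, "grip": 0.58},
    {"dx": -0.007, "dy": -0.011, "dz": 0, "ax": 0, "ay": 0, "az": -0.027, "grip": 0.58},
    {"dx": -0.007, "dy": -0.011, "dz": 0, "ax": 0, "ay": 0, "az": -0.027, "grip": 0.58}
  ]
}}

```text
time: 16.65
tool_pos: [0.5729, -0.1993, 0.0801]
tool_rot: [[-0.813, 0.582, 0.004], [0.582, 0.813, 0.002], [-0.002, 0.004, -1.0]]
ft_force: [6.0, 6.1, 3.4]
opening: 0.0202
gripper_force: 18.1
```

Call:
{"name": "arm_command", "arguments": {
  "moves": [
    {"dx": -0.008, "dy": -0.011, "dz": 0, "ax": 0, "ay": 0, "az": -0.033, "grip": 0.58},
    {"dx": -0.017, "dy": -0.022, "dz": 0, "ax": 0, "ay": 0, "az": -0.067, "grip": 0.58},
    {"dx": -0.017, "dy": -0.022, "dz": 0, "ax": 0, "ay": 0, "az": -0.067, "grip": 0.58},
    {"dx": -0.017, "dy": -0.022, "dz": 0, "ax": 0, "ay": 0, "az": -0.067, "grip": 0.58}
  ]
}}

```text
time: 17.05
tool_pos: [0.5691, -0.2045, 0.0801]
tool_rot: [[-0.751, 0.661, 0.003], [0.661, 0.751, 0.001], [-0.001, 0.003, -1.0]]
ft_force: [3.5, 4.1, 3.9]
opening: 0.0203
gripper_force: 18.0
```

Call:
{"name": "arm_command", "arguments": {
  "moves": [
    {"dx": -0.009, "dy": -0.01, "dz": 0, "ax": 0, "ay": 0, "az": -0.033, "grip": 0.58},
    {"dx": -0.019, "dy": -0.02, "dz": 0, "ax": 0, "ay": 0, "az": -0.067, "grip": 0.58},
    {"dx": -0.019, "dy": -0.02, "dz": 0, "ax": 0, "ay": 0, "az": -0.067, "grip": 0.58},
    {"dx": -0.019, "dy": -0.02, "dz": 0, "ax": 0, "ay": 0, "az": -0.067, "grip": 0.58}
  ]
}}

```text
time: 17.45
tool_pos: [0.5643, -0.2094, 0.08]
tool_rot: [[-0.681, 0.733, 0.001], [0.733, 0.681, 0.0], [-0.001, 0.001, -1.0]]
ft_force: [0.2, 0.5, 6.2]
opening: 0.0204
gripper_force: 18.0
```

Call:
{"name": "arm_command", "arguments": {
  "moves": [
    {"dx": -0.01, "dy": -0.009, "dz": 0, "ax": 0, "ay": 0, "az": -0.033, "grip": 0.58},
    {"dx": -0.021, "dy": -0.018, "dz": 0, "ax": 0, "ay": 0, "az": -0.067, "grip": 0.58},
    {"dx": -0.021, "dy": -0.018, "dz": 0, "ax": 0, "ay": 0, "az": -0.067, "grip": 0.58},
    {"dx": -0.021, "dy": -0.018, "dz": 0, "ax": 0, "ay": 0, "az": -0.067, "grip": 0.58}
  ]
}}

```text
time: 17.85
tool_pos: [0.5603, -0.2126, 0.0801]
tool_rot: [[-0.604, 0.797, 0.001], [0.797, 0.604, 0.001], [-0.0, 0.001, -1.0]]
ft_force: [1.5, 2.0, 6.7]
opening: 0.0201
gripper_force: 18.0
```

Call:
{"name": "arm_command", "arguments": {
  "moves": [
    {"dx": -0.011, "dy": -0.008, "dz": 0, "ax": 0, "ay": 0, "az": -0.033, "grip": 0.58},
    {"dx": -0.011, "dy": -0.008, "dz": 0, "ax": 0, "ay": 0, "az": -0.033, "grip": 0.58},
    {"dx": -0.011, "dy": -0.008, "dz": 0, "ax": 0, "ay": 0, "az": -0.033, "grip": 0.58}
  ]
}}

```text
time: 18.15
tool_pos: [0.5583, -0.2141, 0.0801]
tool_rot: [[-0.564, 0.826, 0.002], [0.826, 0.564, 0.001], [-0.0, 0.002, -1.0]]
ft_force: [2.3, 2.6, 6.0]
opening: 0.0202
gripper_force: 18.0
```

Forward push past 2.2 rad that vanishes at about 2.17 on turning back is the far edge, so the flat's middle is near 1.98 rad. The crank is now at about 2.0 rad, so I'm letting go.

Call:
{"name": "arm_command", "arguments": {
  "moves": [
    {"dx": 0, "dy": 0, "dz": 0, "ax": 0, "ay": 0, "az": 0, "grip": 0.5},
    {"dx": 0, "dy": 0, "dz": 0, "ax": 0, "ay": 0, "az": 0, "grip": 0.4},
    {"dx": 0, "dy": 0, "dz": 0, "ax": 0, "ay": 0, "az": 0, "grip": 0.2},
    {"dx": 0, "dy": 0, "dz": 0, "ax": 0, "ay": 0, "az": 0, "grip": 0},
    {"dx": 0, "dy": 0, "dz": 0, "ax": 0, "ay": 0, "az": 0, "grip": 0},
    {"dx": 0, "dy": 0, "dz": 0, "ax": 0, "ay": 0, "az": 0, "grip": 0}
  ]
}}

```text
time: 18.75
tool_pos: [0.5574, -0.2147, 0.0793]
tool_rot: [[-0.566, 0.825, -0.0], [0.825, 0.566, 0.0], [0.0, -0.0, -1.0]]
ft_force: [0.2, 0.5, -1.4]
opening: 0.0462
gripper_force: 0.0
```

Call:
{"name": "arm_command", "arguments": {
  "moves": [
    {"dx": 0, "dy": 0, "dz": 0.2, "ax": 0, "ay": 0, "az": 0, "grip": 0},
    {"dx": 0, "dy": 0, "dz": 0.4, "ax": 0, "ay": 0, "az": 0, "grip": 0},
    {"dx": 0, "dy": 0, "dz": 0.7, "ax": 0, "ay": 0, "az": 0, "grip": 0},
    {"dx": -0.2, "dy": -0.4, "dz": 0.8, "ax": 0, "ay": 0, "az": 0, "grip": 0},
    {"dx": -0.2, "dy": -0.4, "dz": 0.8, "ax": 0, "ay": 0, "az": 0, "grip": 0},
    {"dx": -0.2, "dy": -0.4, "dz": 0.8, "ax": 0, "ay": 0, "az": 0, "grip": 0},
    {"dx": -0.2, "dy": -0.4, "dz": 0.8, "ax": 0, "ay": 0, "az": 0, "grip": 0},
    {"dx": -0.2, "dy": -0.4, "dz": 0.8, "ax": 0, "ay": 0, "az": 0, "grip": 0}
  ]
}}

```text
time: 19.55
tool_pos: [0.5177, -0.2939, 0.2387]
tool_rot: [[-0.566, 0.825, -0.001], [0.825, 0.566, 0.001], [0.001, 0.0, -1.0]]
ft_force: [-0.4, -0.2, 0.2]
opening: 0.0464
gripper_force: 0.0
```

Run:
```python
from h import *
c,i=snap("wrist","w10");ti=get_image("top")[:,:,::-1];cv2.imwrite("pics/t10.png",ti)
s=state();print(s['time'],s['tool_pos'],s['ft_force'])
q=np.load("clamp.npy");e=np.array([np.cos(q[2]),np.sin(q[2])]);n=np.array([-e[1],e[0]])
m=(i.max(2)<60).astype(np.uint8);m[255:]=0
k,l,st,ce=cv2.connectedComponentsWithStats(m)
C=np.array([526,-167.])
for a in range(1,k):
    if 100<st[a,4]<2500:
        w=plane(c,ce[a],.095)[0,:2]*1e3-C;print(st[a],ce[a].round(1),"r %.1f turn %.2f"%(np.hypot(*w),np.arctan2(w[1],w[0])%6.283-3.305))
x=np.arange(40,104,2)
for nm,f,cc in(("t0","pics/top0.png",cam("top")),("t10","pics/t10.png",cam("top")),("w10","pics/w10.png",c)):
    g=cv2.cvtColor(cv2.imread(f),6).astype(np.float32)
    P=proj(cc,[np.r_[(q[:2]+a*e-13*n)/1e3,.038] for a in x]).astype(np.float32)
    print(nm,cv2.remap(g,P[None,:,0],P[None,:,1],1)[0].astype(int).tolist())
print("exp grip px",proj(c,np.r_[.526+.055*np.cos(5.31),-.167+.055*np.sin(5.31),.095]))
```

```text
19.65 [ 0.51781941 -0.29350385  0.23857119] [ 0.15444344 -0.60312296 -0.3216773 ]
[ 25   0  20  12 114] [34.   5.3] r 281.6 turn 0.21
[ 78   0  33  17 174] [94.6  6.9] r 235.1 turn 0.17
[285   0  12  18 104] [290.5   8.4] r 94.4 turn -0.26
[373   0  39  13 166] [394.8   4.4] r 64.4 turn -1.29
[467   0  46  37 966] [485.2  17.9] r 98.7 turn -2.12
[ 55   4  21  19 101] [64.3 13.2] r 258.0 turn 0.21
[ 31   9  26  16 159] [44.4 17.2] r 273.3 turn 0.24
[  0  16  46  35 424] [18.6 29.9] r 293.6 turn 0.28
[356  24  41  32 198] [372.2  43.6] r 35.9 turn -0.96
[355 145  29  25 478] [368.8 155.9] r 54.3 turn 1.95
t0 [182, 194, 187, 146, 107, 89, 92, 94, 93, 95, 94, 85, 71, 101, 154, 186, 194, 195, 196, 195, 193, 157, 119, 94, 90, 85, 114, 168, 191, 195, 195, 194]
t10 [174, 185, 178, 140, 103, 85, 86, 87, 87, 88, 86, 76, 65, 98, 155, 186, 186, 176, 172, 175, 187, 187, 187, 179, 150, 109, 90, 85, 73, 86, 125, 180]
w10 [131, 35, 41, 41, 81, 76, 76, 75, 77, 77, 78, 74, 99, 177, 173, 174, 172, 173, 172, 172, 173, 123, 47, 34, 57, 74, 46, 0, 0, 0, 0, 0]
exp grip px [[371.90185363 156.74913245]]
```

```bash
python3 -c "
from rig import *
print(job_done())"
```

```text
the job is handed in; nothing more can be done
None
```

The heat sink stands in the nest, clamped by the jaw. After I let go, the crank stayed put in the cam's dwell at about 2.0 rad of turning; I had overshot the flat and turned it back clockwise by about 0.4 rad. I handed the job in at about 20 s and the verdict was not reported.

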